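# Sort stripped hand-plane parts into their stock trays

## Robot

A 6-joint arm with a two-finger parallel gripper is mounted at the origin on the work surface. World frame = base frame: x ahead of the robot, y to its left, z up, the work surface at z = 0. Lengths are in m, angles in rad, forces in N, time in s.
With the tool pointing down it reaches from about 0.25 to 0.775 m from the base axis. Payload 8.9 kg.
Tool frame: the origin (TCP) lies at the very end of the fingers, on their centre line; the grasp point (between the pads) lies 19 mm behind it; z points along the fingers, y is the line along which they close (so a half turn about z gives the same grasp; the last joint's range is limited). The gripper opens to 85 mm and grips with 20 to 120 N. Pads are 22 mm wide; open, the fingers measure 114 mm over their backs; the gripper's body (76 mm by 85 mm) begins 54 mm behind the grasp point. The pads swing forward as they close: fully open they stand 13 mm farther back than shut.
Start: joints at [1.09, 0.291, -0.153, 1.127, 0, 1.431], TCP at [0.176, 0.495, 0.231] pointing down, gripper open.
Joint ranges: [-2.52, 2.52], [-0.91, 1.74], [-1.3, 1.37], [-1.96, 2.02], [-1.52, 1.47], [-3.14, 3.14]. Speed limits (rad/s): [2.22, 2.22, 2.79, 3.14, 3.14, 3.14].

## Interface

Orientations are given as a rotation vector (axis times angle).
In Python, from plant import sensors, vision, arm gives the robot as it stands.
- The arm moves only by the tool send_rows, never from a script. Its argument "moves" is a list of rows, each an object with "linear": the shift along the tool's x, y, z in m, a list of three; "twist": the turn about the tool's z in degrees; "claw": the closure in counts, from 0 (fully open) to 255 (shut). A call has 1 to 10 rows; each row shifts and turns the commanded pose from where the row before left it, along the tool's axes as they then stand; what a row does not reach is not made up. A row lasts 1/12 s, in which the tool goes at most 41.7 mm and 7.16 degrees, less where a joint would pass 70% of its speed; a pose out of reach is approached as far as the arm can. A call is refused whole if a number of a shift passes 0.0417 or a number of a turn 7.16, either way. A call with a gripper value outside its range is refused whole. The fingers move at their own pace and stop on an object; "newtons" is the grip in N (left out, the last holds). Time passes only in rows, so rows that do not move let the fingers close. It gives the time, the measured TCP pose, the force, the opening and the grip force at its end, in the units of the state.
- sensors.observe(): the state, without advancing time (a new reading comes with each control period).
- vision.get_image(name): name is "scene" or "side" or "wrist"; returns the picture (420x560x3 uint8, red, green, blue); there is no depth.
- vision.get_calibration(name): a dict with "K" (3x3 intrinsics, pixels), "T" (4x4, takes a point from camera to world coordinates); the wrist camera has in their place "mount" (4x4, takes a point from camera to tool coordinates, whose origin is the TCP and whose axes are the flange's). Camera axes: x right, y down, z forward; pixel columns grow to the right and rows downward; lengths in m; the calibration is good to about 2 mm. A picture is of the moment at which its call begins: read the wrist's pose just before it. get_calibration takes no time and is no camera call.
- arm.sign_off(): hands the job in; it is judged then, once.
The state is a dict: "time": time; "joint_positions": joint angles; "dq": joint speeds; "joint_torque": joint torques, N m; "tcp_pos": TCP position; "tcp_rot": TCP orientation; "contact_force": force on the tool from outside, world axes, zero at the start; "wrist_torque": the same for the moment, N m; "opening": finger opening in m; "finger_force": force on a finger pad.
Only numpy, scipy, OpenCV 4.12 (cv2) and the standard library are available. Lean on these libraries where they do the work, as an engineer would, in place of code of your own. Each camera call takes 0.05 s, during which the arm holds its last target. There are 200 camera calls.

## Task

Sort the parts left on the bench from stripped hand planes: put each of the five loose parts into the tray that already holds parts of its kind (both front knobs, dark and pale, go with the knobs; the rear handle, the lever cap and the brass nut each with theirs). Set every part down flat on the tray's floor, the same way up as it lies now, the knobs standing upright on their feet, none lying on the rim or on another part. Leave the wax jar standing where it is.

Things in the scene. Friction and masses are not known exactly. Their poses are not given: they have to be found in the camera images.
- knob_dark: Loose turned front knob of a hand plane in dark red-brown rosewood, standing upright: 50 mm tall, foot 32 mm across, waist 22 mm across at 14 mm up, widest 36 mm across from 31 to 38 mm up, small brass screw in its top. About 50 g. Origin: centre of its foot; z up along its axis. Its yaw has no meaning.
- knob_pale: Loose turned front knob, same shape and size as the dark one (50 mm tall, 36 mm across at 31 to 38 mm up, 32 mm foot) but in pale yellow beech. About 50 g. Origin: centre of its foot; z up along its axis. It belongs with the knobs whatever its wood.
- tote: Loose rear plane handle, dark red-brown rosewood, lying on its side, 25 mm thick, 103 x 84 mm, about 110 g. Origin: on the underside below the middle of its grip; z up. Grip 36 mm wide along y, sides parallel from x = -28 to +28 mm; foot across its -x end (x = -48 to -30 mm), 84 mm long along y; rounded horn at +x, to x = 55 mm, bending to y = -38 mm. Centre of mass within 15 mm of the origin.
- lever_cap: Loose lever cap of a hand plane: a flat bright steel plate lying flat, 116 mm long (x, from -58 to +58), 46 mm wide (y), 8 mm thick (5 mm over the last 12 mm at +x); on its top at the -x end a small cam lever 30 x 22 mm, up to 15 mm high, and a dark keyhole in the middle. About 220 g. Origin: centre of its underside; z up.
- brass_nut: Loose knurled brass depth-adjusting nut, lying flat: a disc 32 mm across and 12 mm thick with a 16 mm hub rising from it to 22 mm. About 60 g. Origin: centre of its underside; z up along its axis. Its yaw has no meaning.
- tray_knobs: Fixed open green wooden tray, 220 (x) x 150 (y) x 28 mm high, walls and floor 6 mm thick (inside 208 x 138, floor surface 6 mm above the origin). Origin: centre of its underside, on the bench; z up; x roughly away from the robot. Tray of the front knobs: three knobs, two dark and one pale, stand fixed in its far part (x over +30 mm). From x = -104 to +30 mm it is empty.
- tray_totes: Fixed open green wooden tray, 220 (x) x 150 (y) x 28 mm high, walls and floor 6 mm thick (inside 208 x 138, floor surface 6 mm above the origin). Origin: centre of its underside, on the bench; z up; x roughly away from the robot. Tray of the rear handles: one dark rosewood handle lies fixed in its far part (x over +15 mm), its grip along the tray's y. From x = -104 to +15 mm it is empty.
- tray_caps: Fixed open green wooden tray, 220 (x) x 150 (y) x 28 mm high, walls and floor 6 mm thick (inside 208 x 138, floor surface 6 mm above the origin). Origin: centre of its underside, on the bench; z up; x roughly away from the robot. Tray of the lever caps: one bright steel lever cap lies fixed across its far end (x above +50 mm), its length along the tray's y. From x = -104 to +50 mm it is empty.
- tray_nuts: Fixed open green wooden tray, 220 (x) x 150 (y) x 28 mm high, walls and floor 6 mm thick (inside 208 x 138, floor surface 6 mm above the origin). Origin: centre of its underside, on the bench; z up; x roughly away from the robot. Tray of the adjusting nuts: three brass nuts lie fixed in its far part (x over +30 mm). From x = -104 to +30 mm it is empty.
- wax_jar: Closed amber glass jar of wax with a brass lid, 58 mm across and 65 mm tall, about 220 g, standing loose among the parts; it is not to be moved. Origin: centre of its underside.
Mind the look-alikes: they are no part of the job. There is more than one size of the knob_pale; the one meant has the size given above.

How it is judged:
At the end, for the whole second after the job is handed in: Each part is in the tray of its kind: origin inside the walls and within 5 mm of the tray floor's height, z axis within 0.15 rad of upright, at rest and released. The wax jar is upright (within 0.3 rad) and within 30 mm of where it stood (x of knob_dark in the frame of tray_knobs between -0.104 and 0.104 m and y of knob_dark in the frame of tray_knobs between -0.069 and 0.069 m and z of knob_dark in the frame of tray_knobs between 0.002 and 0.011 m and angle between each of knob_dark, knob_pale, tote, lever_cap, brass_nut's own z axis and vertical below 0.15 rad and linear speed of each of knob_dark, knob_pale, tote, lever_cap, brass_nut below 0.02 m/s and angular speed of each of knob_dark, knob_pale, tote, lever_cap, brass_nut below 0.3 rad/s and x of knob_pale in the frame of tray_knobs between -0.104 and 0.104 m and y of knob_pale in the frame of tray_knobs between -0.069 and 0.069 m and z of knob_pale in the frame of tray_knobs between 0.002 and 0.011 m and x of tote in the frame of tray_totes between -0.104 and 0.104 m and y of tote in the frame of tray_totes between -0.069 and 0.069 m and z of tote in the frame of tray_totes between 0.002 and 0.011 m and x of lever_cap in the frame of tray_caps between -0.104 and 0.104 m and y of lever_cap in the frame of tray_caps between -0.069 and 0.069 m and z of lever_cap in the frame of tray_caps between 0.002 and 0.011 m and x of brass_nut in the frame of tray_nuts between -0.104 and 0.104 m and y of brass_nut in the frame of tray_nuts between -0.069 and 0.069 m and z of brass_nut in the frame of tray_nuts between 0.002 and 0.011 m and angle between wax_jar's own z axis and vertical below 0.3 rad and distance of wax_jar from where it was at the start of the episode below 0.03 m); the robot touches nothing.
It fails at once if the wax jar is knocked over or shifted by more than 30 mm (angle between wax_jar's own z axis and vertical above 0.3 rad or distance of wax_jar from where it was at the start of the episode above 0.03 m).
It also fails if it takes over 109 s, if anything falls off the work surface, if the arm or the gripper's body presses on something with over 40 N, if the wrist force passes 120 N, or if a joint passes its speed limit or range.

## Working session

There is one attempt and no reset: what is moved stays moved. The work goes in short steps, Python scripts to look and compute and a tool call to move; the robot and the scene stay as the last step left them, time stands still between calls to the robot, and variables do not carry over. Pictures are saved under pics/ and viewed, at most 15 in all, crops included, and the job is handed in when it is done.

Besides the shell and the picture viewer there is one more tool, called after "Call:" as name([rows], argument=value, ...), one row to a line, values as JSON. send_rows: Moves the arm, as the interface text tells. Its arguments: {"type":"object","properties":{"moves":{"type":"array"},"newtons":{"type":"number"}},"required":["moves"]}

```bash
mkdir -p pics; ls; python3 - <<'E'
from plant import sensors, vision
import cv2
print(sensors.observe())
for n in("scene","side"):
    im=vision.get_image(n)[:,:,::-1]; cv2.imwrite(f"pics/{n}0.png",cv2.resize(im,(800,600),interpolation=cv2.INTER_CUBIC)); cv2.imwrite(f"pics/{n}_raw.png",im)
for n in("scene","side","wrist"): print(n,vision.get_calibration(n))
E
```

```text
pics
{'time': 0.0, 'joint_positions': array([ 1.08969555e+00,  2.91286645e-01, -1.54168627e-01,  1.12667354e+00,
       -2.10870587e-05,  1.43148375e+00]), 'dq': array([ 0.00044972,  0.00146989, -0.00148547, -0.00281628,  0.00017152,
        0.00037821]), 'joint_torque': array([ 8.29644214e-04, -5.37135780e+01,  3.31370723e+01,  1.58453314e-02,
       -1.11476986e-04,  2.61358662e-05]), 'tcp_pos': array([0.17576338, 0.49422441, 0.2307132 ]), 'tcp_rot': array([-5.34204328e-01, -3.09544775e+00,  2.00302765e-03]), 'contact_force': array([ 0.4584228 , -0.43776951,  0.53401928]), 'wrist_torque': array([-0.05284482,  0.01054118, -0.00866229]), 'finger_force': 0.0, 'opening': 0.08528819240270108}
scene {'K': array([[546.70033497,   0.        , 277.28510454],
       [  0.        , 546.70033497, 215.22167029],
       [  0.        ,   0.        ,   1.        ]]), 'T': array([[-0.20355011,  0.74413579, -0.63626196,  1.29352118],
       [ 0.97903908,  0.15001801, -0.13775731,  0.17376432],
       [-0.00705939, -0.65096584, -0.7590742 ,  0.97541862],
       [ 0.        ,  0.        ,  0.        ,
[... 251 characters left out ...]
     [-0.51872049, -0.49195808,  0.69921835, -0.73392214],
       [ 0.01074073, -0.82153827, -0.5700522 ,  0.62952431],
       [ 0.        ,  0.        ,  0.        ,  1.        ]])}
wrist {'K': array([[367.06734229,   0.        , 284.52626864],
       [  0.        , 367.06734229, 217.17475622],
       [  0.        ,   0.        ,   1.        ]]), 'mount': array([[ 5.14986966e-04, -9.59161838e-01, -2.82857390e-01,
         7.15396861e-02],
       [ 9.99999866e-01,  4.80259005e-04,  1.92113726e-04,
         8.69526237e-05],
       [-4.84233453e-05, -2.82857451e-01,  9.59161957e-01,
        -1.41274570e-01],
       [ 0.00000000e+00,  0.00000000e+00,  0.00000000e+00,
         1.00000000e+00]])}
```

View pics/scene0.png

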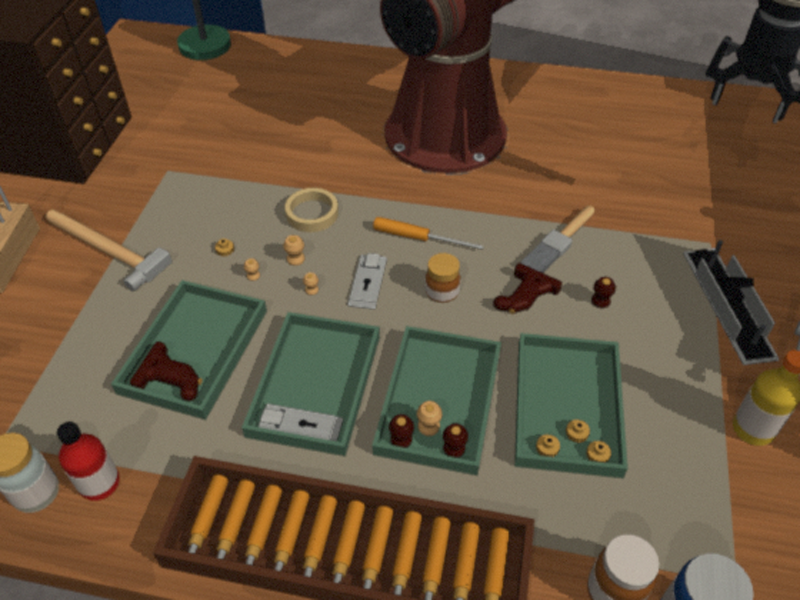

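View pics/side0.png

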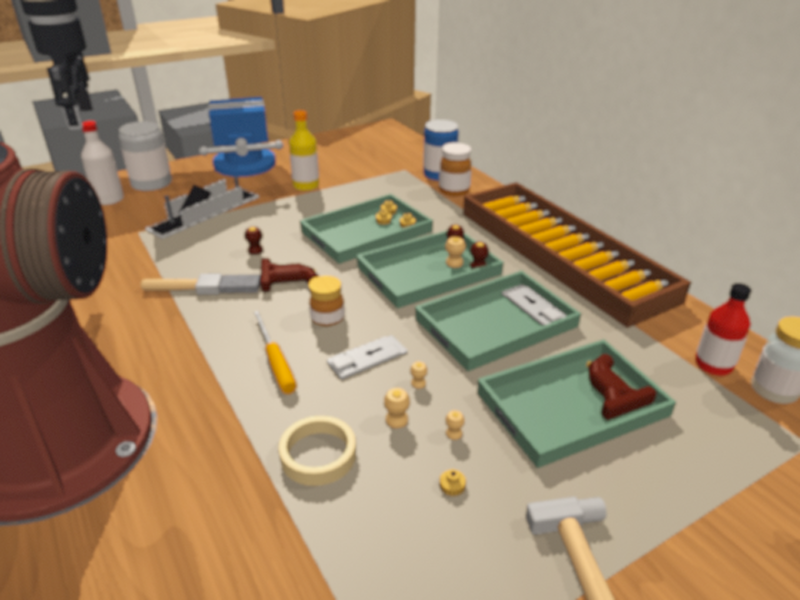

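Candidates for knob_pale in the scene picture are the large pale knob at (294,249) and two smaller ones at (252,268) and (311,282). The knobs at (430,415) are fixed in the tray. Only one loose dark knob is visible, at (604,290), one tote at (530,288), one cap at (367,280) and one nut at (224,247). I'll measure sizes in crops.

```bash
cat > h.py <<'E'
import numpy as np, cv2
from plant import sensors, vision
def ray(n,uv):
    c=vision.get_calibration(n);T=c["T"]
    d=T[:3,:3]@np.linalg.inv(c["K"])@np.array([uv[0],uv[1],1.]); return T[:3,3],d
def atz(n,uv,z):
    o,d=ray(n,uv); return (o+d*(z-o[2])/d[2])
def proj(n,p):
    c=vision.get_calibration(n);T=np.linalg.inv(c["T"]);q=c["K"]@(T[:3,:3]@np.array(p,float)+T[:3,3]);return q[:2]/q[2]
E
python3 - <<'E'
import cv2,numpy as np
a=cv2.imread("pics/scene_raw.png"); b=cv2.imread("pics/side_raw.png")
def crop(im,x,y,w,h,s): return cv2.resize(im[y:y+h,x:x+w],None,fx=s,fy=s,interpolation=cv2.INTER_CUBIC)
c1=crop(a,140,155,160,70,5);c2=crop(a,290,155,160,65,5)[:250]
cv2.imwrite("pics/c1.png",np.vstack([c1,c2]))
cv2.imwrite("pics/c2.png",np.vstack([crop(b,100,150,160,58,5),crop(b,220,225,160,62,5)])[:600])
E
```

```text
(no output)
```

View pics/c1.png

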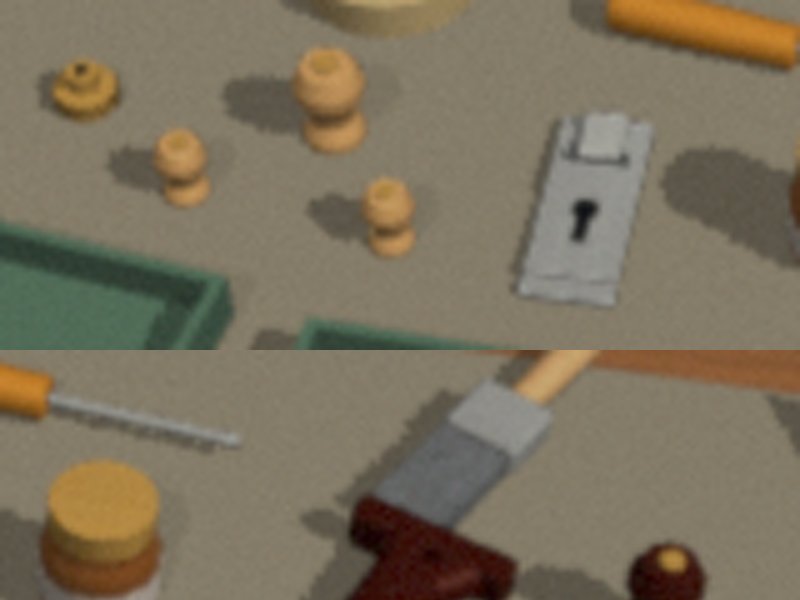

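View pics/c2.png

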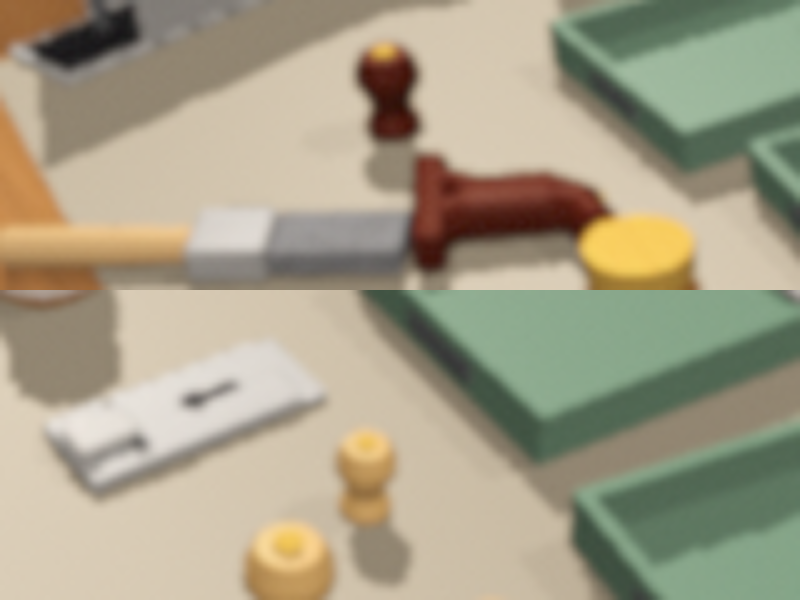

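The big pale knob measures about 35 mm across at its widest and the small ones about 26 mm, so the big one at (294,249) is meant. Next, positions.

```bash
cat >> h.py <<'E'
from scipy.spatial.transform import Rotation as R
def go(x,y,z,yaw=None):
    """tool-frame shift (after twisting) and twist to target; yaw = world direction (deg) of tool y line"""
    s=sensors.observe(); M=R.from_rotvec(s["tcp_rot"]).as_matrix()
    cur=np.degrees(np.arctan2(M[1,1],M[0,1])); tw=0
    if yaw is not None:
        tw=-((yaw-cur+90)%180-90)   # tool z down: positive twist lowers world yaw
        M=M@R.from_euler('z',tw,degrees=True).as_matrix()
    d=M.T@(np.array([x,y,z])-s["tcp_pos"])
    print("t %.2f"%s["time"],"tcp",s["tcp_pos"].round(4),"yaw %.1f"%cur,"q6 %.2f"%s["joint_positions"][5],"open %.4f"%s["opening"],"| twist %.1f"%tw,"then shift",d.round(4))
E
python3 - <<'E'
from h import *
c=lambda u,v:(140+u/5,155+v/5); d=lambda u,v:(290+u/5,155+(v-350)/5)
s1=lambda u,v:(100+u/5,150+v/5); s2=lambda u,v:(220+u/5,225+(v-290)/5); f=lambda u,v:(u*.7,v*.7)
S=lambda n,uv,z:print(n,atz("scene",uv,z).round(4)); D=lambda n,uv,z:print(n,"side",atz("side",uv,z).round(4))
S("pale top",c(325,60),.049);D("",s2(289,545),.049)
S("pale mid",c(330,88),.036)
S("nut",c(86,92),.006);D("",f(452,484),.006)
for p,z in(((563,115),.008),((653,122),.008),((614,303),.0),((518,295),.0)):S("cap",c(*p),z)
for p in((46,425),(100,485),(325,395),(275,342)):D("cap",s2(*p),.008)
S("dark top",d(673,560),.05);D("",s1(385,50),.05)
S("jar lid",f(443,264),.065)
for p in((519,267),(559,286),(497,306)):S("tote",f(*p),.025)
for p in((430,157),(430,262),(605,205)):D("tote",s1(*p),.025)
for n,l in(("totes",((180,284),(266,299))),("caps",((288,315),(379,325))),("knobs",((406,329),(499,341))),("nuts",((518,335),(619,341)))):
  a,b=[atz("scene",f(*p),.028)[:2] for p in l]; v=(b-a)/np.linalg.norm(b-a); ax=np.array([v[1],-v[0]])
  print(n,a.round(3),b.round(3),"len",np.linalg.norm(b-a).round(3),"ctr",((a+b)/2+.11*ax).round(4),"xaxis deg",np.degrees(np.arctan2(ax[1],ax[0])).round(1))
go(.4,.2,.2,0)
E
```

```text
pale top [ 0.4011 -0.197   0.049 ]
 side [ 0.4028 -0.1989  0.049 ]
pale mid [ 0.4068 -0.1942  0.036 ]
nut [ 0.4053 -0.3252  0.006 ]
 side [ 0.4039 -0.3278  0.006 ]
cap [ 0.3758 -0.0865  0.008 ]
cap [ 0.3718 -0.0417  0.008 ]
cap [ 0.4838 -0.0364  0.    ]
cap [ 0.4879 -0.0818  0.    ]
cap side [ 0.3737 -0.0448  0.008 ]
cap side [ 0.3763 -0.0907  0.008 ]
cap side [ 0.4863 -0.0878  0.008 ]
cap side [ 0.4864 -0.0446  0.008 ]
dark top [0.3974 0.3253 0.05  ]
 side [0.3984 0.3233 0.05  ]
jar lid [0.4251 0.0638 0.065 ]
tote [0.3688 0.1849 0.025 ]
tote [0.3988 0.2535 0.025 ]
tote [0.4619 0.1593 0.025 ]
tote side [0.3916 0.2477 0.025 ]
tote side [0.3562 0.1557 0.025 ]
tote side [0.4499 0.1602 0.025 ]
totes [ 0.52  -0.357] [ 0.523 -0.208] len 0.149 ctr [ 0.6316 -0.285 ] xaxis deg -1.3
caps [ 0.549 -0.163] [ 0.54  -0.017] len 0.146 ctr [ 0.6543 -0.0837] xaxis deg 3.4
knobs [0.54  0.026] [0.535 0.171] len 0.145 ctr [0.6471 0.1023] xaxis deg 2.0
nuts [0.517 0.198] [0.498 0.352] len 0.154 ctr [0.6168 0.2884] xaxis deg 7.0
t 0.10 tcp [0.1758 0.4943 0.2308] yaw 70.4 q6 1.43 open 0.0855 | twist 70.4 then shift [-0.2943  0.2242  0.031 ]
```

Call:
send_rows([
  {"linear":[0,0,0],"twist":7.04,"claw":75},
  {"linear":[0,0,0],"twist":7.04,"claw":75},
  {"linear":[0,0,0],"twist":7.04,"claw":75},
  {"linear":[0,0,0],"twist":7.04,"claw":75},
  {"linear":[0,0,0],"twist":7.04,"claw":75},
  {"linear":[0,0,0],"twist":7.04,"claw":75},
  {"linear":[0,0,0],"twist":7.04,"claw":75},
  {"linear":[0,0,0],"twist":7.04,"claw":75},
  {"linear":[0,0,0],"twist":7.04,"claw":75},
  {"linear":[0,0,0],"twist":7.04,"claw":75},
], newtons=30)

```text
time: 0.93
tcp_pos: [0.1758, 0.4944, 0.231]
tcp_rot: [2.228, 2.215, -0.001]
contact_force: [0.4, -0.0, -0.4]
opening: 0.0602
finger_force: 0.0
```

```bash
python3 -c "
from h import *
go(.398,.3243,.10,0)"
```

```text
t 0.93 tcp [0.1758 0.4944 0.231 ] yaw -0.3 q6 2.67 open 0.0602 | twist -0.3 then shift [-0.17    0.2222  0.131 ]
```

Call:
send_rows([
  {"linear":[-0.0213,0.0278,0.0164],"twist":0,"claw":75},
  {"linear":[-0.0213,0.0278,0.0164],"twist":0,"claw":75},
  {"linear":[-0.0213,0.0278,0.0164],"twist":0,"claw":75},
  {"linear":[-0.0213,0.0278,0.0164],"twist":0,"claw":75},
  {"linear":[-0.0213,0.0278,0.0164],"twist":0,"claw":75},
  {"linear":[-0.0213,0.0278,0.0164],"twist":0,"claw":75},
  {"linear":[-0.0213,0.0278,0.0164],"twist":0,"claw":75},
  {"linear":[-0.0213,0.0278,0.0164],"twist":0,"claw":75},
  {"linear":[0,0,0],"twist":0,"claw":75},
])

```text
time: 1.68
tcp_pos: [0.4013, 0.3202, 0.0972]
tcp_rot: [2.225, 2.216, -0.005]
contact_force: [-0.4, -0.9, 0.6]
opening: 0.0605
finger_force: 0.0
```

```bash
cat >> h.py <<'E'
def wrist(name=None):
    s=sensors.observe(); im=vision.get_image("wrist")[:,:,::-1]
    T=np.eye(4);T[:3,:3]=R.from_rotvec(s["tcp_rot"]).as_matrix();T[:3,3]=s["tcp_pos"]
    c=vision.get_calibration("wrist"); T=T@c["mount"]
    np.save("wT.npy",T)
    if name: cv2.imwrite(f"pics/{name}.png",im)
def watz(uv,z):
    T=np.load("wT.npy");K=vision.get_calibration("wrist")["K"]
    d=T[:3,:3]@np.linalg.inv(K)@np.array([uv[0],uv[1],1.]);o=T[:3,3];return o+d*(z-o[2])/d[2]
E
python3 -c "
from h import *
go(.398,.3243,.014,0)
wrist('w1')"
```

```text
t 1.68 tcp [0.4013 0.3202 0.0972] yaw -0.2 q6 2.11 open 0.0605 | twist -0.2 then shift [ 0.0043 -0.0032  0.0832]
```

View pics/w1.png

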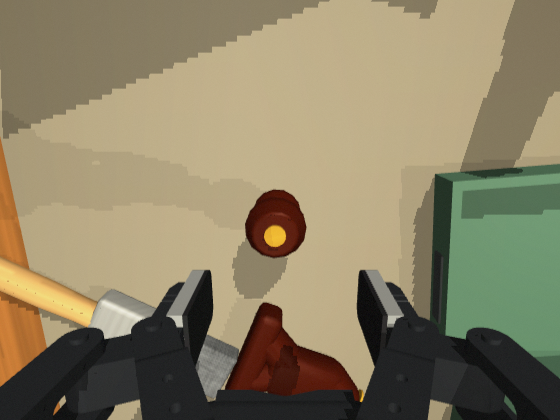

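The wrist view shows the dark knob's screw at (275,236), the tote at (290,360) and the chisel at lower left.

```bash
python3 -c "
from h import *
print(watz((275,236),.05), watz((276,228),.036))
go(*watz((275,236),.05)[:2],.014,0)"
```

```text
[0.39656586 0.32574076 0.05      ] [0.39677406 0.32568897 0.036     ]
t 1.73 tcp [0.3996 0.3218 0.0983] yaw -0.2 q6 2.11 open 0.0603 | twist -0.2 then shift [ 0.0041 -0.0028  0.0843]
```

Call:
send_rows([
  {"linear":[0.004,-0.0028,0.02],"twist":0,"claw":75},
  {"linear":[0,0,0.028],"twist":0,"claw":75},
  {"linear":[0,0,0.025],"twist":0,"claw":75},
  {"linear":[0,0,0.011],"twist":0,"claw":75},
  {"linear":[0,0,0],"twist":0,"claw":255},
  {"linear":[0,0,0],"twist":0,"claw":255},
  {"linear":[0,0,0],"twist":0,"claw":255},
  {"linear":[0,0,0],"twist":0,"claw":255},
  {"linear":[0,0,0],"twist":0,"claw":255},
  {"linear":[0,0,0],"twist":0,"claw":255},
])

```text
time: 2.57
tcp_pos: [0.396, 0.3286, 0.0169]
tcp_rot: [2.221, 2.222, 0.002]
contact_force: [-0.4, -0.6, -0.5]
opening: 0.0343
finger_force: 29.9
```

Call:
send_rows([
  {"linear":[0,0,-0.01],"twist":0,"claw":255},
  {"linear":[0,0,-0.03],"twist":0,"claw":255},
  {"linear":[0,0,-0.038],"twist":0,"claw":255},
  {"linear":[-0.0277,0.0277,0],"twist":0,"claw":255},
  {"linear":[-0.0277,0.0277,0],"twist":0,"claw":255},
  {"linear":[-0.0277,0.0277,0],"twist":0,"claw":255},
  {"linear":[-0.0277,0.0277,0],"twist":0,"claw":255},
  {"linear":[-0.0277,0.0277,0],"twist":0,"claw":255},
  {"linear":[-0.0277,0.0277,0],"twist":0,"claw":255},
  {"linear":[-0.0277,0.0277,0],"twist":0,"claw":255},
])

```text
time: 3.4
tcp_pos: [0.5908, 0.1328, 0.0952]
tcp_rot: [2.221, 2.221, 0.001]
contact_force: [1.5, 0.7, -0.4]
opening: 0.034
finger_force: 30.2
```

```bash
python3 -c "
from h import *
wrist('w2')
go(.592,.135,.0235,0)"
```

```text
t 3.45 tcp [0.5965 0.1277 0.0955] yaw -0.2 q6 1.67 open 0.0343 | twist -0.2 then shift [ 0.0075 -0.0049  0.072 ]
```

View pics/w2.png

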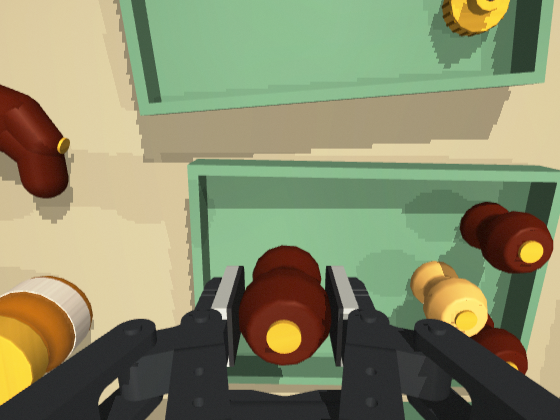

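Call:
send_rows([
  {"linear":[0.0075,-0.005,0.02],"twist":0,"claw":255},
  {"linear":[0,0,0.03],"twist":0,"claw":255},
  {"linear":[0,0,0.015],"twist":0,"claw":255},
  {"linear":[0,0,0.006],"twist":0,"claw":255},
  {"linear":[0,0,0],"twist":0,"claw":255},
  {"linear":[0,0,0],"twist":0,"claw":255},
])

```text
time: 3.95
tcp_pos: [0.585, 0.142, 0.024]
tcp_rot: [2.221, 2.221, 0.001]
contact_force: [0.2, 0.9, -0.3]
opening: 0.0344
finger_force: 30.6
```

Call:
send_rows([
  {"linear":[-0.003,0.007,0],"twist":0,"claw":255},
  {"linear":[-0.002,0.007,0],"twist":0,"claw":255},
  {"linear":[0,0,0],"twist":0,"claw":255},
  {"linear":[0,0,0.001],"twist":0,"claw":255},
  {"linear":[0,0,0],"twist":0,"claw":255},
  {"linear":[0,0,0],"twist":0,"claw":110},
  {"linear":[0,0,0],"twist":0,"claw":110},
  {"linear":[0,0,0],"twist":0,"claw":110},
  {"linear":[0,0,0],"twist":0,"claw":110},
])

```text
time: 4.7
tcp_pos: [0.5985, 0.137, 0.0222]
tcp_rot: [2.221, 2.222, 0.0]
contact_force: [1.0, 0.4, -0.4]
opening: 0.0484
finger_force: 0.0
```

Call:
send_rows([
  {"linear":[0,0,-0.02],"twist":0,"claw":110},
  {"linear":[0,0,-0.04],"twist":0,"claw":110},
  {"linear":[0,0,-0.04],"twist":0,"claw":110},
  {"linear":[0,0,-0.04],"twist":0,"claw":75},
  {"linear":[0.011,-0.034,-0.01],"twist":0,"claw":75},
  {"linear":[0.011,-0.034,-0.01],"twist":0,"claw":75},
  {"linear":[0.011,-0.034,-0.01],"twist":0,"claw":75},
  {"linear":[0.011,-0.034,0],"twist":0,"claw":75},
  {"linear":[0.011,-0.034,0],"twist":0,"claw":75},
  {"linear":[0,0,0],"twist":0,"claw":75},
])

```text
time: 5.53
tcp_pos: [0.4223, 0.1929, 0.1921]
tcp_rot: [-2.216, -2.223, 0.004]
contact_force: [0.6, 1.1, 0.7]
opening: 0.0607
finger_force: 0.0
```

Call:
send_rows([
  {"linear":[0,0,0],"twist":-6.65,"claw":60},
  {"linear":[0,0,0],"twist":-6.65,"claw":60},
  {"linear":[0,0,0],"twist":-6.65,"claw":60},
  {"linear":[0,0,0],"twist":-6.65,"claw":60},
  {"linear":[0,0,0],"twist":-6.65,"claw":60},
  {"linear":[0,0,0],"twist":-6.65,"claw":60},
  {"linear":[0,0,0],"twist":-6.65,"claw":60},
  {"linear":[0,0,0],"twist":-6.65,"claw":60},
  {"linear":[0,0,0],"twist":-6.65,"claw":60},
  {"linear":[0,0,0],"twist":-6.65,"claw":60},
])

```text
time: 6.37
tcp_pos: [0.4285, 0.1919, 0.1922]
tcp_rot: [0.63, 3.078, 0.0]
contact_force: [0.5, -0.1, 0.4]
opening: 0.0657
finger_force: 0.0
```

```bash
python3 -c "
from h import *
wrist('w3')
go(.425,.195,.1,66.5)"
```

```text
t 6.42 tcp [0.4285 0.1919 0.1922] yaw 67.3 q6 0.66 open 0.0656 | twist 0.8 then shift [0.0045 0.0014 0.0922]
```

View pics/w3.png

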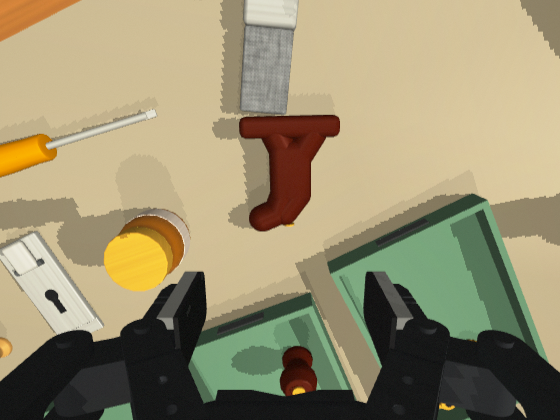

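The tote is well aligned: its foot bar runs from (240,126) to (339,126), the grip sides are at u≈271 and 311, and the jar is clear at (138,255).

```bash
python3 -c "
from h import *
a,b=watz((240,126),.02),watz((339,126),.02);print(a,b,np.linalg.norm(a-b),np.degrees(np.arctan2((b-a)[1],(b-a)[0])))
f=watz((290,115),.025);g=watz((291,165),.018);print(f,g,watz((271,165),.018),watz((311,165),.018))
ax=(g-f)[:2];ax/=np.linalg.norm(ax);o=f[:2]+.048*ax;print(o,np.degrees(np.arctan2(ax[1],ax[0])))
go(*o,.012,67)"
```

```text
[0.3607742  0.18084046 0.02      ] [0.39301966 0.2563707  0.02      ] 0.08212543446384535 66.88133410198526
[0.36885995 0.22236822 0.025     ] [0.40750628 0.20710463 0.018     ] [0.40075314 0.19128679 0.018     ] [0.4142595  0.22292262 0.018     ]
[0.41350406 0.20473577] -21.55182309770983
t 6.42 tcp [0.4285 0.1919 0.1922] yaw 67.3 q6 0.66 open 0.0656 | twist 0.3 then shift [0.0189 0.0059 0.1802]
```

Call:
send_rows([
  {"linear":[0.019,0.006,0.03],"twist":0,"claw":60},
  {"linear":[0,0,0.04],"twist":0,"claw":60},
  {"linear":[0,0,0.04],"twist":0,"claw":60},
  {"linear":[0,0,0.04],"twist":0,"claw":60},
  {"linear":[0,0,0.025],"twist":0,"claw":60},
  {"linear":[0,0,0.01],"twist":0,"claw":60},
  {"linear":[0,0,0.003],"twist":0,"claw":60},
  {"linear":[0,0,0],"twist":0,"claw":255},
  {"linear":[0,0,0],"twist":0,"claw":255},
  {"linear":[0,0,0],"twist":0,"claw":255},
], newtons=40)

```text
time: 7.25
tcp_pos: [0.4146, 0.2053, 0.0054]
tcp_rot: [0.64, 3.074, 0.001]
contact_force: [-0.6, 0.4, -1.2]
opening: 0.0352
finger_force: 39.6
```

Call:
send_rows([
  {"linear":[0,0,0],"twist":0,"claw":255},
  {"linear":[0,0,0],"twist":0,"claw":255},
  {"linear":[0,0,0],"twist":0,"claw":255},
])

```text
time: 7.5
tcp_pos: [0.4146, 0.2053, 0.0053]
tcp_rot: [0.639, 3.074, 0.002]
contact_force: [-0.8, 0.1, 9.3]
opening: 0.0351
finger_force: 40.6
```

Call:
send_rows([
  {"linear":[0,0,-0.01],"twist":0,"claw":255},
  {"linear":[0,0,-0.03],"twist":0,"claw":255},
  {"linear":[0,0,-0.04],"twist":0,"claw":255},
  {"linear":[0,0,-0.04],"twist":0,"claw":255},
  {"linear":[0,0,-0.01],"twist":6.8,"claw":255},
  {"linear":[0,0,0],"twist":6.8,"claw":255},
  {"linear":[0,0,0],"twist":6.8,"claw":255},
  {"linear":[0,0,0],"twist":6.8,"claw":255},
  {"linear":[0,0,0],"twist":6.8,"claw":255},
  {"linear":[0,0,0],"twist":6.8,"claw":255},
])

```text
time: 8.33
tcp_pos: [0.4136, 0.205, 0.1347]
tcp_rot: [1.679, 2.654, 0.001]
contact_force: [0.4, -0.1, -1.5]
opening: 0.0352
finger_force: 40.3
```

Call:
send_rows([
  {"linear":[0,0,0],"twist":6.8,"claw":255},
  {"linear":[0,0,0],"twist":6.8,"claw":255},
  {"linear":[0,0,0],"twist":6.8,"claw":255},
  {"linear":[0,0,0],"twist":6.8,"claw":255},
  {"linear":[0,0,0],"twist":0,"claw":255},
])

```text
time: 8.75
tcp_pos: [0.4136, 0.205, 0.1346]
tcp_rot: [2.256, 2.186, 0.001]
contact_force: [0.6, -0.2, -1.4]
opening: 0.0351
finger_force: 40.3
```

```bash
python3 -c "
from h import *
go(.587,-.281,.13,-1.3)"
```

```text
t 8.75 tcp [0.4136 0.205  0.1346] yaw -1.8 q6 1.90 open 0.0351 | twist -0.5 then shift [-0.482   0.1844  0.0046]
```

Call:
send_rows([
  {"linear":[-0.0344,0.0132,0],"twist":0,"claw":255},
  {"linear":[-0.0344,0.0132,0],"twist":0,"claw":255},
  {"linear":[-0.0344,0.0132,0],"twist":0,"claw":255},
  {"linear":[-0.0344,0.0132,0],"twist":0,"claw":255},
  {"linear":[-0.0344,0.0132,0],"twist":0,"claw":255},
  {"linear":[-0.0344,0.0132,0],"twist":0,"claw":255},
  {"linear":[-0.0344,0.0132,0],"twist":0,"claw":255},
  {"linear":[-0.0344,0.0132,0],"twist":0,"claw":255},
  {"linear":[-0.0344,0.0132,0],"twist":0,"claw":255},
  {"linear":[-0.0344,0.0132,0],"twist":0,"claw":255},
])

```text
time: 9.58
tcp_pos: [0.5369, -0.1443, 0.1345]
tcp_rot: [2.245, 2.197, 0.001]
contact_force: [1.3, 0.5, -1.5]
opening: 0.0353
finger_force: 40.2
```

Call:
send_rows([
  {"linear":[-0.0344,0.0132,0],"twist":0,"claw":255},
  {"linear":[-0.0344,0.0132,0],"twist":0,"claw":255},
  {"linear":[-0.0344,0.0132,0],"twist":0,"claw":255},
  {"linear":[-0.0344,0.0132,0],"twist":0,"claw":255},
  {"linear":[0,0,0],"twist":0,"claw":255},
  {"linear":[0,0,0],"twist":0,"claw":255},
])

```text
time: 10.08
tcp_pos: [0.5858, -0.2831, 0.1337]
tcp_rot: [-2.249, -2.194, -0.0]
contact_force: [-0.3, 1.9, -1.3]
opening: 0.0353
finger_force: 40.4
```

```bash
python3 -c "
from h import *
wrist('w4')
go(.587,-.281,.012,-1.3)"
```

```text
t 10.13 tcp [ 0.5854 -0.2816  0.1338] yaw -1.4 q6 1.03 open 0.0352 | twist -0.1 then shift [0.0005 0.0016 0.1218]
```

View pics/w4.png

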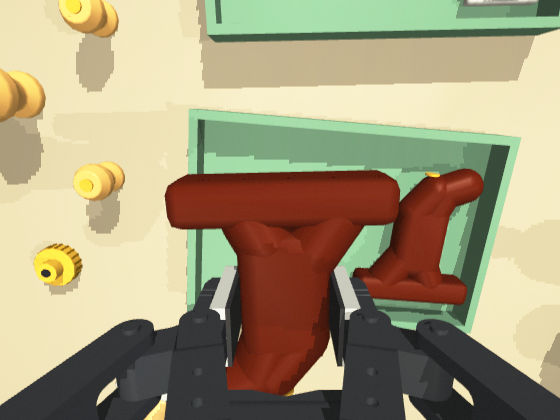

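```bash
python3 -c "
from h import *
a,b,c=[watz(p,.028)[:2] for p in((190,110),(520,138),(472,332))]
print(a,b,c,np.linalg.norm(a-b))
v=(b-a)/np.linalg.norm(b-a);n=np.array([v[1],-v[0]]);print('ax',np.degrees(np.arctan2(v[1],v[0])))
ctr=(a+b)/2+.075*n;print('ctr',ctr)
for p in((352,303),(466,275)):
  d=watz(p,.03)[:2]-ctr;print('fixed foot',d@v,-d@n)
o=ctr-.047*v-.003*n; print(o); go(*o,.012,np.degrees(np.arctan2(v[1],v[0])))"
```

```text
[ 0.52692506 -0.21043379] [ 0.742741   -0.23339269] [ 0.72877731 -0.38002989] 0.21703371329511698
ax -6.07239370341615
ctr [ 0.62689916 -0.29649242]
fixed foot 0.013890716328739196 -0.05387807922487443
fixed foot 0.09372245676177232 -0.024367207694291793
[ 0.58048023 -0.28853735]
t 10.13 tcp [ 0.5854 -0.2816  0.1338] yaw -1.4 q6 1.03 open 0.0352 | twist 4.7 then shift [-0.0075 -0.0041  0.1218]
```

Call:
send_rows([
  {"linear":[0,0,0],"twist":4.5,"claw":255},
  {"linear":[-0.0075,-0.004,0],"twist":0,"claw":255},
  {"linear":[0,0,0.03],"twist":0,"claw":255},
  {"linear":[0,0,0.03],"twist":0,"claw":255},
  {"linear":[0,0,0.03],"twist":0,"claw":255},
  {"linear":[0,0,0.018],"twist":0,"claw":255},
  {"linear":[0,0,0.008],"twist":0,"claw":255},
  {"linear":[0,0,0.0055],"twist":0,"claw":255},
  {"linear":[0,0,0],"twist":0,"claw":255},
  {"linear":[0,0,0],"twist":0,"claw":255},
])

```text
time: 10.97
tcp_pos: [0.5817, -0.2886, 0.0139]
tcp_rot: [2.332, 2.103, 0.001]
contact_force: [0.5, -0.6, -1.1]
opening: 0.0354
finger_force: 40.4
```

Not touching yet. Down 2 mm more, then release.

Call:
send_rows([
  {"linear":[0,0,0.002],"twist":0,"claw":255},
  {"linear":[0,0,0],"twist":0,"claw":255},
  {"linear":[0,0,0],"twist":0,"claw":90},
  {"linear":[0,0,0],"twist":0,"claw":90},
  {"linear":[0,0,0],"twist":0,"claw":90},
  {"linear":[0,0,0],"twist":0,"claw":90},
  {"linear":[0,0,-0.02],"twist":0,"claw":90},
  {"linear":[0,0,-0.04],"twist":0,"claw":90},
  {"linear":[0,0,-0.04],"twist":0,"claw":90},
  {"linear":[0,0,-0.03],"twist":0,"claw":90},
])

```text
time: 11.8
tcp_pos: [0.5816, -0.2886, 0.1438]
tcp_rot: [2.333, 2.101, 0.001]
contact_force: [0.7, -0.5, 0.4]
opening: 0.055
finger_force: 0.0
```

```bash
python3 -c "
from h import *
go(.4046,-.3265,.10,-5)"
```

```text
t 11.80 tcp [ 0.5816 -0.2886  0.1438] yaw -6.0 q6 1.10 open 0.0550 | twist -1.0 then shift [-0.0531 -0.1731  0.0435]
```

Call:
send_rows([
  {"linear":[-0.0112,-0.0345,0],"twist":0,"claw":90},
  {"linear":[-0.0112,-0.0345,0],"twist":0,"claw":90},
  {"linear":[-0.0112,-0.0345,0],"twist":0,"claw":90},
  {"linear":[-0.0112,-0.0345,0],"twist":0,"claw":90},
  {"linear":[-0.0112,-0.0345,0],"twist":0,"claw":90},
  {"linear":[0,0,0],"twist":0,"claw":90},
  {"linear":[0,0,0],"twist":0,"claw":90},
])

```text
time: 12.38
tcp_pos: [0.4023, -0.3265, 0.1411]
tcp_rot: [2.337, 2.099, 0.0]
contact_force: [0.1, 0.6, -0.5]
opening: 0.0552
finger_force: 0.0
```

```bash
python3 -c "
from h import *
wrist('w5')"
```

```text
(no output)
```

View pics/w5.png

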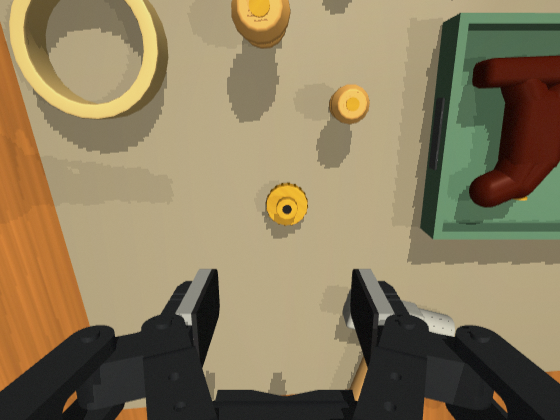

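The nut sits at (287,204), the tote lies flat in its tray and the small pale knob is at (349,104), clear of the fingers.

```bash
python3 -c "
from h import *
p=watz((287,204),.009);print(p,watz((287,209),.022))
go(*p[:2],.002,-6)"
```

```text
[ 0.40490222 -0.32493005  0.009     ] [ 0.40477242 -0.32537012  0.022     ]
t 12.43 tcp [ 0.4036 -0.3265  0.1411] yaw -6.1 q6 0.86 open 0.0550 | twist -0.1 then shift [0.0018 0.0009 0.1391]
```

Call:
send_rows([
  {"linear":[0.0015,0.001,0.039],"twist":0,"claw":120},
  {"linear":[0,0,0.04],"twist":0,"claw":120},
  {"linear":[0,0,0.035],"twist":0,"claw":120},
  {"linear":[0,0,0.018],"twist":0,"claw":120},
  {"linear":[0,0,0.005],"twist":0,"claw":120},
  {"linear":[0,0,0.002],"twist":0,"claw":120},
  {"linear":[0,0,0],"twist":0,"claw":255},
  {"linear":[0,0,0],"twist":0,"claw":255},
  {"linear":[0,0,0],"twist":0,"claw":255},
  {"linear":[0,0,0],"twist":0,"claw":255},
])

```text
time: 13.27
tcp_pos: [0.4055, -0.3253, 0.0027]
tcp_rot: [2.333, 2.101, 0.0]
contact_force: [0.1, -1.0, -1.1]
opening: 0.0295
finger_force: 39.5
```

Call:
send_rows([
  {"linear":[0,0,0],"twist":0,"claw":255},
  {"linear":[0,0,0],"twist":0,"claw":255},
])

```text
time: 13.43
tcp_pos: [0.4054, -0.3252, 0.0025]
tcp_rot: [2.333, 2.101, 0.0]
contact_force: [-0.9, 0.9, 7.3]
opening: 0.0296
finger_force: 40.1
```

Call:
send_rows([
  {"linear":[0,0,-0.01],"twist":0,"claw":255},
  {"linear":[0,0,-0.03],"twist":0,"claw":255},
  {"linear":[0,0,-0.04],"twist":0,"claw":255},
  {"linear":[0,0,-0.04],"twist":-6,"claw":255},
  {"linear":[0.038,0.0102,0],"twist":0,"claw":255},
  {"linear":[0.038,0.0102,0],"twist":0,"claw":255},
  {"linear":[0.038,0.0102,0],"twist":0,"claw":255},
  {"linear":[0.038,0.0102,0],"twist":0,"claw":255},
  {"linear":[0.038,0.0102,0],"twist":0,"claw":255},
  {"linear":[0.038,0.0102,0],"twist":0,"claw":255},
])

```text
time: 14.27
tcp_pos: [0.4659, -0.0949, 0.1225]
tcp_rot: [2.221, 2.221, 0.0]
contact_force: [1.4, -0.4, -0.1]
opening: 0.0301
finger_force: 39.7
```

Call:
send_rows([
  {"linear":[0.038,0.0102,0],"twist":0,"claw":255},
  {"linear":[0.038,0.0102,0],"twist":0,"claw":255},
  {"linear":[0.038,0.0102,0],"twist":0,"claw":255},
  {"linear":[0.038,0.0102,0],"twist":0,"claw":255},
  {"linear":[0.038,0.0102,0],"twist":0,"claw":255},
  {"linear":[0.038,0.0102,0],"twist":0,"claw":255},
  {"linear":[0.038,0.0102,0],"twist":0,"claw":255},
  {"linear":[0.038,0.0102,0],"twist":0,"claw":255},
  {"linear":[0.038,0.0102,0],"twist":0,"claw":255},
  {"linear":[0.038,0.0102,0],"twist":0,"claw":255},
])

```text
time: 15.1
tcp_pos: [0.5678, 0.2854, 0.1224]
tcp_rot: [2.221, 2.222, 0.0]
contact_force: [1.1, 0.3, -0.3]
opening: 0.0296
finger_force: 39.7
```

```bash
python3 -c "
from h import *
wrist('w6')
go(.572,.283,.0095,0)"
```

```text
t 15.15 tcp [0.5692 0.2919 0.1224] yaw 0.2 q6 1.93 open 0.0300 | twist 0.2 then shift [-0.0093  0.0025  0.1128]
```

View pics/w6.png

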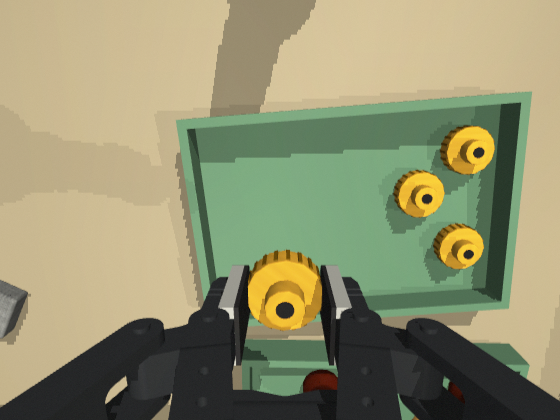

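The nut is held level. Tray corners are at (178,121) and (530,93).

```bash
cat >> h.py <<'E'
def tray(a,b):
    "far-left (y+) rim corners near,far -> ctr, x axis"
    a,b=[watz(p,.028)[:2] for p in(a,b)];v=(b-a)/np.linalg.norm(b-a);n=np.array([v[1],-v[0]])
    print("len",np.linalg.norm(b-a),"ax",np.degrees(np.arctan2(v[1],v[0])));return (a+b)/2+.075*n,v,-n
E
python3 -c "
from h import *
c,v,n=tray((178,121),(530,93));print(c)
o=c-.04*v;print(o);go(*o,.0095,0)"
```

```text
len 0.2162704388219053 ax 4.428046109221036
[0.61555937 0.28361468]
[0.57567877 0.28052639]
t 15.15 tcp [0.5692 0.2919 0.1224] yaw 0.2 q6 1.93 open 0.0300 | twist 0.2 then shift [-0.0118  0.0062  0.1128]
```

Call:
send_rows([
  {"linear":[-0.01,0.006,0.02],"twist":0,"claw":255},
  {"linear":[0,0,0.035],"twist":0,"claw":255},
  {"linear":[0,0,0.035],"twist":0,"claw":255},
  {"linear":[0,0,0.017],"twist":0,"claw":255},
  {"linear":[0,0,0.005],"twist":0,"claw":255},
  {"linear":[0,0,0],"twist":0,"claw":255},
  {"linear":[0,0,0],"twist":0,"claw":255},
])

```text
time: 15.73
tcp_pos: [0.5738, 0.2733, 0.0103]
tcp_rot: [2.221, 2.222, -0.0]
contact_force: [0.3, 0.5, 0.8]
opening: 0.0296
finger_force: 42.1
```

Call:
send_rows([
  {"linear":[0,0,0.0015],"twist":0,"claw":255},
  {"linear":[0,0,0],"twist":0,"claw":255},
  {"linear":[0,0,0],"twist":0,"claw":110},
  {"linear":[0,0,0],"twist":0,"claw":110},
  {"linear":[0,0,0],"twist":0,"claw":110},
  {"linear":[0,0,0],"twist":0,"claw":110},
  {"linear":[0,0,-0.02],"twist":0,"claw":110},
  {"linear":[0,0,-0.04],"twist":0,"claw":110},
  {"linear":[0,0,-0.04],"twist":0,"claw":110},
  {"linear":[0,0,-0.02],"twist":0,"claw":110},
])

```text
time: 16.57
tcp_pos: [0.5755, 0.2741, 0.1328]
tcp_rot: [2.22, 2.22, 0.007]
contact_force: [0.9, -0.0, 1.6]
opening: 0.0484
finger_force: 0.0
```

```bash
python3 -c "
from h import *
wrist('w7')
go(.402,-.198,.12,0)"
```

```text
t 16.62 tcp [0.577  0.2746 0.1356] yaw 0.0 q6 1.90 open 0.0485 | twist 0.0 then shift [-0.4727 -0.1751  0.0126]
```

Call:
send_rows([
  {"linear":[-0.0364,-0.0135,0],"twist":0,"claw":90},
  {"linear":[-0.0364,-0.0135,0],"twist":0,"claw":90},
  {"linear":[-0.0364,-0.0135,0],"twist":0,"claw":90},
  {"linear":[-0.0364,-0.0135,0],"twist":0,"claw":90},
  {"linear":[-0.0364,-0.0135,0],"twist":0,"claw":90},
  {"linear":[-0.0364,-0.0135,0],"twist":0,"claw":90},
  {"linear":[-0.0364,-0.0135,0],"twist":0,"claw":90},
  {"linear":[-0.0364,-0.0135,0],"twist":0,"claw":90},
  {"linear":[-0.0364,-0.0135,0],"twist":0,"claw":90},
  {"linear":[-0.0364,-0.0135,0],"twist":0,"claw":90},
])

```text
time: 17.45
tcp_pos: [0.4379, -0.0921, 0.1281]
tcp_rot: [2.221, 2.222, 0.0]
contact_force: [1.2, 0.2, -0.1]
opening: 0.0553
finger_force: 0.0
```

Call:
send_rows([
  {"linear":[-0.0364,-0.0135,0],"twist":0,"claw":90},
  {"linear":[-0.0364,-0.0135,0],"twist":0,"claw":90},
  {"linear":[-0.0364,-0.0135,0.012],"twist":0,"claw":90},
  {"linear":[0,0,0],"twist":0,"claw":90},
  {"linear":[0,0,0],"twist":0,"claw":90},
])

```text
time: 17.87
tcp_pos: [0.3973, -0.2014, 0.1156]
tcp_rot: [-2.225, -2.216, 0.0]
contact_force: [0.1, 1.2, 0.9]
opening: 0.0554
finger_force: 0.0
```

```bash
python3 -c "
from h import *
go(.402,-.198,.014,0);wrist('w8')
c=lambda u,v:(140+u/5,155+v/5)
print(atz('scene',c(186,197),0),atz('scene',c(391,247),0))"
```

```text
t 17.87 tcp [ 0.3973 -0.2014  0.1156] yaw -0.2 q6 0.94 open 0.0554 | twist -0.2 then shift [0.0034 0.0047 0.1016]
[ 0.45869547 -0.25567218  0.        ] [ 0.4704594 -0.1488394  0.       ]
```

View pics/w8.png

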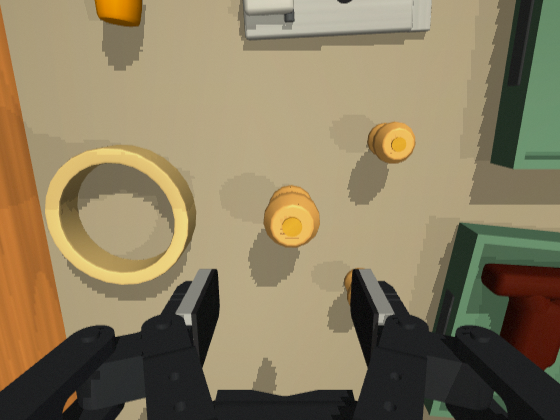

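The pale knob's top is at (291,226), and the small look-alikes at (398,142) and (355,285) are clear of the fingers.

```bash
python3 -c "
from h import *
p=watz((291,226),.05);print(p)
print('cap edge',watz((247,39),0),watz((430,31),0))
go(*p[:2],.015,0)"
```

```text
[ 0.40160539 -0.19593513  0.05      ]
cap edge [ 0.37416124 -0.08655151  0.        ] [ 0.49043973 -0.08236289  0.        ]
t 17.92 tcp [ 0.3979 -0.2002  0.1158] yaw -0.1 q6 0.94 open 0.0557 | twist -0.1 then shift [0.0042 0.0038 0.1008]
```

Call:
send_rows([
  {"linear":[0.0035,0.0035,0.02],"twist":0,"claw":90},
  {"linear":[0,0,0.035],"twist":0,"claw":90},
  {"linear":[0,0,0.03],"twist":0,"claw":90},
  {"linear":[0,0,0.014],"twist":0,"claw":90},
  {"linear":[0,0,0],"twist":0,"claw":90},
  {"linear":[0,0,0],"twist":0,"claw":255},
  {"linear":[0,0,0],"twist":0,"claw":255},
  {"linear":[0,0,0],"twist":0,"claw":255},
  {"linear":[0,0,0],"twist":0,"claw":255},
  {"linear":[0,0,0],"twist":0,"claw":255},
], newtons=30)

```text
time: 18.75
tcp_pos: [0.4027, -0.1967, 0.018]
tcp_rot: [2.22, 2.221, 0.001]
contact_force: [0.2, -0.3, 4.3]
opening: 0.0339
finger_force: 30.2
```

```bash
python3 -c "
from h import *
go(.597,.077,.13,0)"
```

```text
t 18.75 tcp [ 0.4027 -0.1967  0.018 ] yaw 0.0 q6 0.95 open 0.0339 | twist 0.0 then shift [ 0.2736  0.1945 -0.1119]
```

Call:
send_rows([
  {"linear":[0,0,-0.01],"twist":0,"claw":255},
  {"linear":[0,0,-0.03],"twist":0,"claw":255},
  {"linear":[0,0,-0.04],"twist":0,"claw":255},
  {"linear":[0,0,-0.03],"twist":0,"claw":255},
  {"linear":[0.0299,0.0216,0],"twist":0,"claw":255},
  {"linear":[0.0299,0.0216,0],"twist":0,"claw":255},
  {"linear":[0.0299,0.0216,0],"twist":0,"claw":255},
  {"linear":[0.0299,0.0216,0],"twist":0,"claw":255},
  {"linear":[0.0299,0.0216,0],"twist":0,"claw":255},
  {"linear":[0.0299,0.0216,0],"twist":0,"claw":255},
])

```text
time: 19.58
tcp_pos: [0.5324, -0.0153, 0.1277]
tcp_rot: [2.221, 2.221, 0.001]
contact_force: [0.7, -1.6, -0.0]
opening: 0.0338
finger_force: 30.1
```

Call:
send_rows([
  {"linear":[0.0299,0.0216,0],"twist":0,"claw":255},
  {"linear":[0.0299,0.0216,0],"twist":0,"claw":255},
  {"linear":[0.0299,0.0216,0],"twist":0,"claw":255},
  {"linear":[0,0,0],"twist":0,"claw":255},
  {"linear":[0,0,0],"twist":0,"claw":255},
  {"linear":[0,0,0],"twist":0,"claw":255},
])

```text
time: 20.08
tcp_pos: [0.5958, 0.0728, 0.1271]
tcp_rot: [-2.22, -2.222, 0.001]
contact_force: [-0.5, -0.9, -0.4]
opening: 0.034
finger_force: 30.2
```

```bash
python3 -c "
from h import *
go(.597,.072,.0245,0);wrist('w9')"
```

```text
t 20.08 tcp [0.5958 0.0728 0.1271] yaw 0.0 q6 1.57 open 0.0340 | twist 0.0 then shift [-0.0008  0.0012  0.1026]
```

View pics/w9.png

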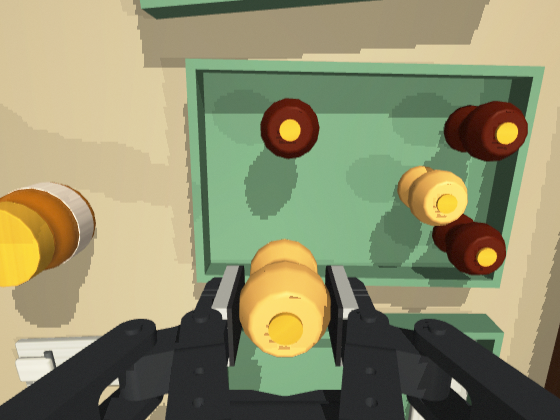

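The dark knob stands upright in the tray at (290,130), and the pale one is held upright.

```bash
python3 -c "
from h import *
c,v,n=tray((188,60),(543,68));print(c)
d=watz((290,130),.056)[:2]-c;print('dark',d@v,d@n)
d=np.array([.5958,.0728])-c;print('pale tgt',d@v,d@n)"
```

```text
len 0.2160045613967131 ax -1.127796979981956
[0.64406145 0.09590924]
dark -0.045555406628990595 0.036478040239349876
pale tgt -0.04779725670460898 -0.024054666853555094
```

Call:
send_rows([
  {"linear":[0,0,0.03],"twist":0,"claw":255},
  {"linear":[0,0,0.035],"twist":0,"claw":255},
  {"linear":[0,0,0.025],"twist":0,"claw":255},
  {"linear":[0,0,0.009],"twist":0,"claw":255},
  {"linear":[0,0,0.0035],"twist":0,"claw":255},
  {"linear":[0,0,0],"twist":0,"claw":255},
  {"linear":[0,0,0],"twist":0,"claw":255},
])

```text
time: 20.72
tcp_pos: [0.5968, 0.0721, 0.0259]
tcp_rot: [2.222, 2.22, 0.001]
contact_force: [0.5, 0.3, -0.0]
opening: 0.0342
finger_force: 30.3
```

Call:
send_rows([
  {"linear":[0,0,0.0015],"twist":0,"claw":255},
  {"linear":[0,0,0],"twist":0,"claw":255},
  {"linear":[0,0,0],"twist":0,"claw":110},
  {"linear":[0,0,0],"twist":0,"claw":110},
  {"linear":[0,0,0],"twist":0,"claw":110},
  {"linear":[0,0,0],"twist":0,"claw":110},
  {"linear":[0,0,-0.02],"twist":0,"claw":110},
  {"linear":[0,0,-0.04],"twist":0,"claw":110},
  {"linear":[0,0,-0.04],"twist":0,"claw":110},
  {"linear":[0,0,-0.02],"twist":0,"claw":60},
])

```text
time: 21.55
tcp_pos: [0.5979, 0.0729, 0.1475]
tcp_rot: [2.219, 2.22, 0.005]
contact_force: [1.4, -0.4, 0.3]
opening: 0.0592
finger_force: 0.0
```

```bash
python3 -c "
from h import *
go(.4315,-.0615,.14,0)"
```

```text
t 21.55 tcp [0.5979 0.0729 0.1475] yaw 0.0 q6 1.57 open 0.0592 | twist 0.0 then shift [-0.1344 -0.1664  0.0068]
```

Call:
send_rows([
  {"linear":[-0.0224,-0.0277,0],"twist":0,"claw":60},
  {"linear":[-0.0224,-0.0277,0],"twist":0,"claw":60},
  {"linear":[-0.0224,-0.0277,0],"twist":0,"claw":60},
  {"linear":[-0.0224,-0.0277,0],"twist":0,"claw":60},
  {"linear":[-0.0224,-0.0277,0],"twist":0,"claw":60},
  {"linear":[-0.0224,-0.0277,0],"twist":0,"claw":60},
  {"linear":[0,0,0],"twist":-7.08,"claw":60},
  {"linear":[0,0,0],"twist":-7.08,"claw":60},
  {"linear":[0,0,0],"twist":-7.08,"claw":60},
  {"linear":[0,0,0],"twist":-7.08,"claw":60},
])

```text
time: 22.38
tcp_pos: [0.43, -0.0618, 0.1433]
tcp_rot: [1.603, 2.702, 0.0]
contact_force: [0.6, -0.3, -0.4]
opening: 0.065
finger_force: 0.0
```

Call:
send_rows([
  {"linear":[0,0,0],"twist":-7.08,"claw":60},
  {"linear":[0,0,0],"twist":-7.08,"claw":60},
  {"linear":[0,0,0],"twist":-7.08,"claw":60},
  {"linear":[0,0,0],"twist":-7.08,"claw":60},
  {"linear":[0,0,0],"twist":-7.08,"claw":60},
  {"linear":[0,0,0],"twist":-7.08,"claw":60},
  {"linear":[0,0,0],"twist":-7.08,"claw":60},
  {"linear":[0,0,0],"twist":-7.08,"claw":60},
  {"linear":[0,0,0],"twist":-7.08,"claw":60},
  {"linear":[0,0,0],"twist":0,"claw":60},
])

```text
time: 23.22
tcp_pos: [0.4301, -0.0616, 0.1431]
tcp_rot: [-0.066, 3.141, -0.0]
contact_force: [0.3, -0.4, 0.4]
opening: 0.0652
finger_force: 0.0
```

```bash
python3 -c "
from h import *
go(.4315,-.0615,.0,92);wrist('w10')
import os;im=cv2.imread('pics/w10.png');a=cv2.imread('pics/w7.png');cv2.imwrite('pics/w10b.png',np.hstack([cv2.resize(im,(480,360)),cv2.resize(a,(320,240)) if 0 else np.vstack([cv2.resize(a,(320,240)),np.zeros((120,320,3),np.uint8)])]))"
```

```text
t 23.22 tcp [ 0.4301 -0.0616  0.1431] yaw 92.4 q6 -0.35 open 0.0652 | twist 0.4 then shift [-0.0014  0.      0.1431]
```

View pics/w10b.png

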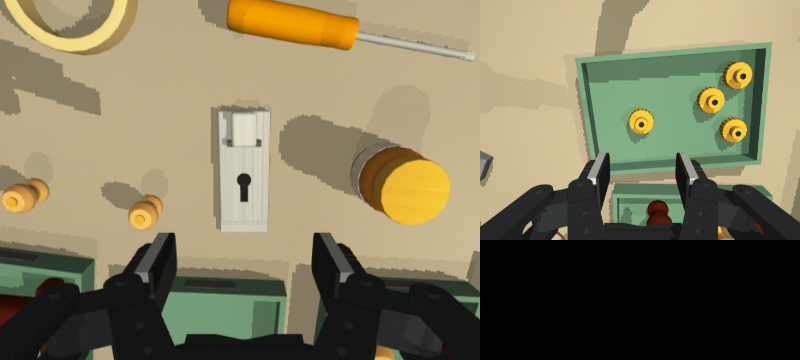

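The nut lies flat in its tray. The cap is centred under the gripper, and the jar is clear of the fingers.

```bash
python3 -c "
from h import *
k=560/480
a,b=watz((244*k,231*k),.004),watz((243*k,109*k),.008);print(a,b,(a+b)/2)
go(.428,-.0615,.001,92.2)"
```

```text
[ 0.48653737 -0.05907255  0.004     ] [ 0.37142911 -0.06480468  0.008     ] [ 0.42898324 -0.06193862  0.006     ]
t 23.27 tcp [ 0.4301 -0.0616  0.1431] yaw 91.9 q6 -0.34 open 0.0652 | twist -0.3 then shift [0.0021 0.0002 0.1421]
```

Call:
send_rows([
  {"linear":[0.003,0,0.03],"twist":0,"claw":85},
  {"linear":[0,0,0.04],"twist":0,"claw":85},
  {"linear":[0,0,0.035],"twist":0,"claw":85},
  {"linear":[0,0,0.025],"twist":0,"claw":85},
  {"linear":[0,0,0.008],"twist":0,"claw":85},
  {"linear":[0,0,0.003],"twist":0,"claw":85},
  {"linear":[0,0,0],"twist":0,"claw":85},
], newtons=60)

```text
time: 23.85
tcp_pos: [0.4273, -0.0617, 0.0023]
tcp_rot: [0.053, -3.141, -0.0]
contact_force: [-0.7, -0.4, 0.4]
opening: 0.057
finger_force: 0.0
```

Call:
send_rows([
  {"linear":[0,0,0],"twist":0,"claw":255},
  {"linear":[0,0,0],"twist":0,"claw":255},
  {"linear":[0,0,0],"twist":0,"claw":255},
  {"linear":[0,0,0],"twist":0,"claw":255},
  {"linear":[0,0,0],"twist":0,"claw":255},
])

```text
time: 24.27
tcp_pos: [0.4282, -0.062, 0.0039]
tcp_rot: [-0.055, 3.139, -0.001]
contact_force: [-1.9, 0.7, 6.7]
opening: 0.0425
finger_force: 59.8
```

Call:
send_rows([
  {"linear":[0,0,-0.01],"twist":0,"claw":255},
  {"linear":[0,0,-0.02],"twist":0,"claw":255},
  {"linear":[0,0,-0.04],"twist":0,"claw":255},
  {"linear":[0,0,-0.04],"twist":0,"claw":255},
  {"linear":[-0.0328,-0.005,0],"twist":0,"claw":255},
  {"linear":[-0.0328,-0.005,0],"twist":0,"claw":255},
  {"linear":[-0.0328,-0.005,0],"twist":0,"claw":255},
  {"linear":[-0.0328,-0.005,0],"twist":0,"claw":255},
  {"linear":[-0.0328,-0.005,0],"twist":0,"claw":255},
  {"linear":[-0.0328,-0.005,0],"twist":0,"claw":255},
])

```text
time: 25.1
tcp_pos: [0.6268, -0.0848, 0.1141]
tcp_rot: [-0.055, 3.139, -0.001]
contact_force: [0.9, -0.7, -0.7]
opening: 0.0423
finger_force: 61.5
```

Call:
send_rows([
  {"linear":[0,0,0],"twist":0,"claw":255},
  {"linear":[0,0,0],"twist":0,"claw":255},
])

```text
time: 25.27
tcp_pos: [0.6264, -0.0848, 0.113]
tcp_rot: [-0.056, 3.139, -0.001]
contact_force: [-1.3, 0.8, -2.0]
opening: 0.0427
finger_force: 61.5
```

```bash
python3 -c "
from h import *
go(.626,-.085,.0105,93);wrist('w11')
s=vision.get_image('scene')[:,:,::-1];w=cv2.imread('pics/w11.png')
cv2.imwrite('pics/w11b.png',np.vstack([np.hstack([cv2.resize(w,(400,300)),cv2.resize(s,(400,300))]),cv2.resize(s[180:340,130:450],(600,300))[:, :].copy() if 0 else cv2.copyMakeBorder(cv2.resize(s[180:340,130:450],(600,300)),0,0,0,200,cv2.BORDER_CONSTANT)]))"
```

```text
t 25.27 tcp [ 0.6264 -0.0848  0.113 ] yaw 92.0 q6 -0.29 open 0.0427 | twist -1.0 then shift [ 5.000e-04 -1.000e-04  1.025e-01]
```

View pics/w11b.png

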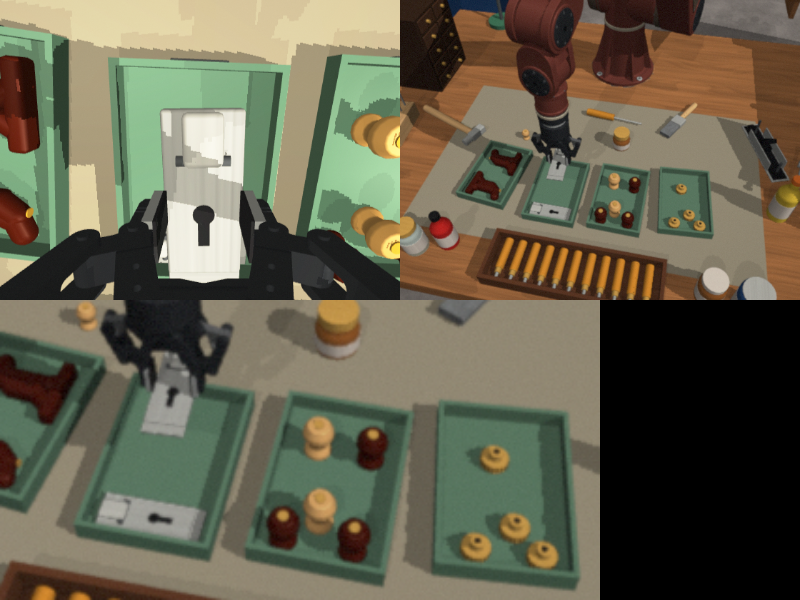

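The four placed parts look right. The cap hangs level over its tray, whose near rim corners are at (110,58) and (290,66) in the wrist tile.

```bash
python3 -c "
from h import *
a,b=[watz((u*1.4,v*1.4),.028)[:2] for u,v in((110,58),(290,66))];v=(b-a)/np.linalg.norm(b-a);ax=np.array([v[1],-v[0]])
print(a,b,np.linalg.norm(a-b),np.degrees(np.arctan2(ax[1],ax[0])));c=(a+b)/2+.11*ax;print(c)
d=np.array([.6264,-.0848])-c;print('tcp in tray',d@ax,d@v)"
```

```text
[ 0.54235931 -0.16357838] [ 0.54322203 -0.01693631] 0.14664461423860314 -0.3370750471283899
[ 0.65278877 -0.09090448]
tcp in tray -0.02642422429893154 0.005949127771012577
```

Call:
send_rows([
  {"linear":[0,-0.004,0.02],"twist":0,"claw":255},
  {"linear":[0,0,0.03],"twist":0,"claw":255},
  {"linear":[0,0,0.03],"twist":0,"claw":255},
  {"linear":[0,0,0.013],"twist":0,"claw":255},
  {"linear":[0,0,0.006],"twist":0,"claw":255},
  {"linear":[0,0,0.002],"twist":0,"claw":255},
  {"linear":[0,0,0],"twist":0,"claw":255},
])

```text
time: 25.95
tcp_pos: [0.625, -0.0887, 0.0121]
tcp_rot: [-0.056, 3.14, -0.0]
contact_force: [0.5, -0.0, -1.4]
opening: 0.0426
finger_force: 61.5
```

Call:
send_rows([
  {"linear":[0,0,0.0015],"twist":0,"claw":255},
  {"linear":[0,0,0.0005],"twist":0,"claw":255},
  {"linear":[0,0,0],"twist":0,"claw":90},
  {"linear":[0,0,0],"twist":0,"claw":80},
  {"linear":[0,0,0],"twist":0,"claw":80},
  {"linear":[0,0,0],"twist":0,"claw":80},
  {"linear":[0,0,-0.02],"twist":0,"claw":80},
  {"linear":[0,0,-0.04],"twist":0,"claw":80},
  {"linear":[0,0,-0.04],"twist":0,"claw":80},
  {"linear":[0,0,-0.04],"twist":0,"claw":80},
])

```text
time: 26.78
tcp_pos: [0.6245, -0.0885, 0.1506]
tcp_rot: [0.056, -3.14, -0.0]
contact_force: [1.0, -0.4, 0.7]
opening: 0.0584
finger_force: 0.0
```

Call:
send_rows([
  {"linear":[0.03,0,-0.03],"twist":0,"claw":80},
  {"linear":[0.03,0,-0.03],"twist":0,"claw":80},
  {"linear":[0.03,0,0],"twist":0,"claw":80},
  {"linear":[0,0,0],"twist":0,"claw":80},
  {"linear":[0,0,0],"twist":0,"claw":80},
  {"linear":[0,0,0],"twist":0,"claw":80},
])

```text
time: 27.28
tcp_pos: [0.5367, -0.092, 0.2082]
tcp_rot: [-0.056, 3.14, -0.0]
contact_force: [-0.1, 0.8, 0.4]
opening: 0.0585
finger_force: 0.0
```

```bash
python3 -c "
from h import *
go(0.5,0,.2)
s=vision.get_image('scene')[:,:,::-1];w=vision.get_image('wrist')[:,:,::-1]
cv2.imwrite('pics/fin.png',np.vstack([cv2.resize(s[150:350,60:460],(800,350)),np.hstack([cv2.resize(w,(330,248)),cv2.resize(vision.get_image('side')[120:310,100:480,::-1],(470,248))])]))"
```

```text
t 27.28 tcp [ 0.5367 -0.092   0.2082] yaw 92.0 q6 -0.34 open 0.0585 | twist 0.0 then shift [0.0334 0.0932 0.0081]
```

View pics/fin.png

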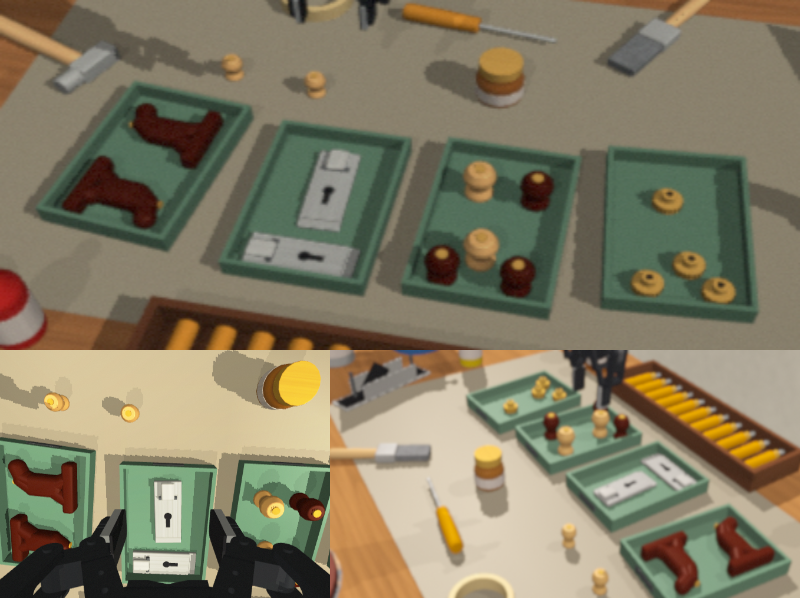

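All five parts are flat on the floor of their trays, the jar hasn't moved and the arm is clear, so I'm handing in.

```bash
python3 -c "
from plant import arm
print(arm.sign_off())"
```

```text
the job is handed in; nothing more can be done
None
```

All five parts are in their matching trays, flat and released with both knobs upright, the wax jar stands where it was, and the job was handed in at about 27 s of the 109 s; the hand-in returned no verdict.

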